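Release the stuck hook drawer from behind

ROBOT

A 7-joint arm with a two-finger parallel gripper is mounted at the origin on the work surface. World frame = base frame: x ahead of the robot, y to its left, z up, the work surface at z = 0. Lengths are in m, angles in rad, forces in N, time in s.
With the tool pointing down it reaches from about 0.4 to 0.85 m from the base axis. Payload 4.4 kg.
Tool frame: the origin (TCP) lies midway between the tips of the shut fingers; the grasp point (between the pads) lies 19 mm behind it (bot.tcp_to_grasp is the distance from the TCP to the grasp point, in m); z points along the fingers, y is the line along which they close (so a half turn about z gives the same grasp; the last joint's range is limited). The gripper opens to 94 mm and grips with 3 to 60 N. Pads are 16 mm wide; open, the fingers measure 119 mm over their backs; the gripper's body (75 mm by 177 mm) begins 78 mm behind the grasp point.
Start: joints at [1.151, 0.628, 0.038, 1.517, -0.027, 0.996, -0.02], TCP at [0.225, -0.61, 0.205] pointing down, gripper open.
Joint ranges: [-3.06, 3.06], [-0.37, 2.12], [-1.25, 1.32], [0.18, 2.47], [-1.1, 4.24], [0.23, 1.98], [-2.94, 2.94]. Speed limits (rad/s): [2.57, 2.57, 3.14, 3.14, 3.14, 3.14, 3.14].

INTERFACE

Orientations are given as a unit quaternion [x, y, z, w].
In Python, from bench import bot, grab_frame, calibration, trace gives the robot as it stands.
- The arm moves only by the tool carry_out, never from a script. Its argument "moves" is one flat list of numbers, 7 for each row, row after row: the closure, from 0 (fully open) to 1 (shut), then the shift along the world's x, y, z scaled (see below), then the turn, a rotation vector about the world's x, y, z scaled (see below). In form: [claw, x, y, z, wx, wy, wz, claw, x, y, z, wx, wy, wz, ...]. A call has 1 to 5 rows; each row shifts and turns the commanded pose from where the row before left it; what a row does not reach is not made up. The controller multiplies each number of a shift by 0.03 m and each number of a turn by 6 degrees. A row lasts 1/12 s, in which the tool goes at most 41.7 mm and 7.16 degrees, less where a joint would pass 70% of its speed; a pose out of reach is approached as far as the arm can. A call with a number of a shift or a turn outside -1 to 1 is refused whole. A call with a gripper value outside its range is refused whole. The fingers move at their own pace and stop on an object; "force" is the grip in N (left out, the last holds). Time passes only in rows, so rows that do not move let the fingers close. It gives the time, the measured TCP pose, the force, the opening and the grip force at its end, in the units of the state.
- bot.read_state(): the state, without advancing time (a new reading comes with each control period).
- grab_frame(name): name is "side" or "top" or "wrist"; returns the picture (480x640x3 uint8, red, green, blue); there is no depth.
- calibration(name): a dict with "camera_matrix" (3x3 intrinsics, pixels), "view" (4x4, takes a point from world to camera coordinates). Camera axes: x right, y up, looking along -z (the intrinsics and any distortion apply to the point x, -y, -z); pixel columns grow to the right and rows downward; lengths in m; the calibration is good to about 2 mm. A picture is of the moment at which its call begins: read the wrist's pose just before it. calibration takes no time and is no camera call; for the wrist camera it gives the pose at the moment of the call.
- bot.job_done(): hands the job in; it is judged then, once.
Trained networks look in the newest picture that a camera, given by its name, has taken for a name from the list of things; names that differ only in an ending like _2 or _b are one class to them, and where a whole thing is asked for, a point or a joint stands for the part that bears it (a point fixed in the world has none). Each returns a list of dicts, best first, with "confidence" (0 to 1); they miss things now and then, are a little off and sometimes report something else, mostly with a low value. They report only what shows in the picture. A call takes as long as a camera call. They do not tell look-alikes from the thing itself.
- trace(camera, name): "region" (480x640 bool, what is visible of it) and "xy" ([column, row] in pixels, amid what is visible of it).
The state is a dict: "time_s": time; "joints": joint angles; "joint_velocities": joint speeds; "tau": joint torques, N m; "tool_pos": TCP position; "eef_rot": TCP orientation; "contact_force": force on the tool from outside, world axes, zero at the start; "ft_torque": the same for the moment, N m; "finger_gap": opening from 0.0 (shut) to 1.0 (fully open); "grip_force": force on a finger pad.
Only numpy, scipy, OpenCV 4.12 (cv2) and the standard library are available. Lean on these libraries where they do the work, as an engineer would, in place of code of your own. Each camera call takes 0.05 s, during which the arm holds its last target. There are 200 camera calls.

TASK

The little hook drawer is held shut by a spring catch inside its cabinet. Take the wooden push stick, push its dowel through the hole in the cabinet's sloping back until the catch lets go and the drawer springs out a little, then lay the stick down flat on the cork mat and draw the drawer out by its pull as far as it goes. Leave the thread spools, the varnish bottle and the brass ring where they stand.

Things in the scene. Friction and masses are not known exactly. Their poses are not given: they have to be found in the camera images.
- cabinet: Small brown wooden cabinet fixed to the bench, 130 mm wide (its y), 125 mm high. Origin: on the bench, mid-width. Its -x is the front (drawer face at x = -98 mm), z up. Flat top from x = -90 to 27 mm. The back is a 20 mm thick sloping panel, from x = 27 at z = 125 down to x = 105 at z = 13 mm; its outward normal is (cos 35, 0, sin 35): to +x and 35 degrees above the horizontal.
- hole (a point): Centre of the mouth of the round hole on the outer face of the sloping back, at (55, 0, 85) mm in the cabinet's frame. 13 mm in diameter, 2.5 mm chamfer, straight through the 20 mm panel at right angles to it: the dowel must go in along (-cos 35, 0, -sin 35) of the cabinet's frame, i.e. 35 degrees below the horizontal towards the front.
- catch (a joint): Spring catch (rocker) inside the cabinet: 0 at rest, up to 0.5 rad (stop) as the dowel pushes its pad, a 30 mm steel plate square to the hole's axis. The dowel tip meets it 26 mm deep from the hole's mouth; each further mm is about 0.04 rad. The drawer is let go at about 0.25 to 0.3 rad (33 mm deep): push to 36 mm. 2.5 N at first, 6 N at the stop; springs back.
- catch_pad (a point): Centre of the catch's pad (moves with the catch), where the hole's axis meets it.
- drawer (a joint): Opening of the light-wood drawer, m: 0 shut, 0.065 fully out (stop). Slides along the cabinet's -x. Held shut by the catch; when let go, a spring throws it out about 25 mm; from there it slides stiffly (1.2 N) and stays where it is left.
- drawer_pull (a point): Middle of the drawer's pull: a light-wood tab standing out of the drawer's front, 36 mm long along the sliding direction, 14 mm thick across (cabinet's y), 26 mm tall (z 82 to 108 mm). Can be pinched across its thickness from above. Moves with the drawer.
- stick: Loose light-wood push stick, about 45 g, 160 mm long, lying flat: a square handle 70 mm long, 20 x 20 mm, with a round dowel 8 mm in diameter reaching 90 mm out of its +x end (round tip). Origin: middle of the handle's underside; +x points along the stick to the tip, z up; the dowel's axis runs along x, 10 mm above the origin.
- stick_tip (a point): Tip of the dowel, (125, 0, 10) mm in the stick's frame.
- stick_grip (a point): Centre of the stick's handle, (0, 0, 10) mm in the stick's frame; the centre of mass is about 10 mm from it towards the tip.
- mat: Cork mat fixed flat on the bench, 220 mm (its x) x 150 mm (its y), 4 mm thick. Origin: centre of its underside.
- spool_a: Bystander: thread spool, 32 mm in diameter, 42 mm high, standing. Origin: centre of its underside.
- spool_c: Bystander: another such spool.
- varnish: Bystander: small varnish bottle, black cap, 34 mm in diameter, 70 mm high. Origin: centre of its underside.
- wax_ring: Bystander: flat brass ring, 56 mm outside diameter, 14 mm high, lying flat. Origin: centre of its underside.
Mind the look-alikes: they are no part of the job. There is more than one size of the stick; the job needs the smallest.

How it is judged:
By the outcome, as a careful person would: the job done as asked, in the order asked, and still so for the second after the job is handed in, with the robot touching nothing.
It also fails if it takes over 70 s, if anything falls off the work surface, if the arm or the gripper's body presses on something with over 40 N, if the wrist force passes 120 N, or if a joint passes its speed limit or range.

## Working session

There is one attempt and no reset: what is moved stays moved. The work goes in short steps, Python scripts to look and compute and a tool call to move; the robot and the scene stay as the last step left them, time stands still between calls to the robot, and variables do not carry over. Pictures are saved under pics/ and viewed, at most 10 in all, crops included, and the job is handed in when it is done.

Besides the shell and the picture viewer there is one more tool, called by a JSON object that holds its "name" and its "arguments", one argument or row to a line. carry_out: Moves the arm, as the interface text tells. Shifts and turns lie within -1 to 1; 1 stands for 0.03 m of shift or 6 degrees of turn. Its arguments: {"type":"object","properties":{"moves":{"type":"array","items":{"type":"number","minimum":-1,"maximum":1}},"force":{"type":"number"}},"required":["moves"]}

```bash
mkdir -p pics; ls; python3 - <<'E'
from bench import bot, grab_frame, calibration, trace
import cv2,numpy as np
for c in ["side","top"]:
    im=grab_frame(c); cv2.imwrite(f"pics/{c}0.png",im[:,:,::-1])
    k=calibration(c); print(c,np.round(k["camera_matrix"],1).tolist(),np.round(k["view"],3).tolist(),[q for q in k if q not in("camera_matrix","view")])
    for n in ["cabinet","stick","stick_tip","hole","mat","drawer_pull","spool_a","varnish","wax_ring"]:
        print(n,[(np.round(d["xy"]).tolist(),round(d["confidence"],2),int(d["region"].sum())) for d in trace(c,n)])
print(bot.read_state())
E
```

```text
pics
side [[584.7, 0.0, 325.4], [0.0, 584.7, 236.9], [0.0, 0.0, 1.0]] [[0.792, -0.611, 0.006, -0.359], [0.321, 0.424, 0.847, -0.258], [-0.52, -0.668, 0.532, -1.156], [0.0, 0.0, 0.0, 1.0]] []
cabinet [([359.0, 259.0], 0.66, 6234)]
stick [([251.0, 179.0], 0.94, 366), ([248.0, 210.0], 0.76, 252), ([193.0, 240.0], 0.58, 610)]
stick_tip [([188.0, 240.0], 0.84, 538), ([253.0, 182.0], 0.79, 382), ([244.0, 213.0], 0.66, 210)]
hole [([360.0, 260.0], 0.57, 6344)]
mat [([424.0, 392.0], 0.66, 2214)]
drawer_pull []
spool_a [([395.0, 319.0], 0.74, 317), ([407.0, 238.0], 0.57, 180)]
varnish [([459.0, 291.0], 0.65, 352)]
wax_ring [([424.0, 307.0], 0.81, 390)]
top [[468.5, 0.0, 316.1], [0.0, 468.5, 240.8], [0.0, 0.0, 1.0]] [[-0.001, -1.0, -0.007, 0.073], [0.998, -0.002, 0.063, -0.487], [-0.063, -0.007, 0.998, -1.229], [0.0, 0.0, 0.0, 1.0]] []
cabinet [([352.0, 223.0], 0.76, 4062)]
stick [([207.0, 320.0], 0.93, 525), ([430.0, 174.0], 0.73, 193), ([351.0, 222.0], 0.65, 4187)]
stick_tip [([210.0, 319.0], 0.96, 510), ([133.0, 205.0], 0.84, 650), ([196.0, 239.0], 0.78, 354)]
hole [([352.0, 223.0], 0.74, 4
[... 283 characters left out ...]
7,  0.03850161,  1.5174076 , -0.02699927,
        0.99632923, -0.01996447]), 'joint_velocities': array([-8.20240201e-05, -1.22269626e-03, -3.10300881e-04, -5.75160856e-04,
        8.30307567e-04,  1.11585692e-04,  2.11570765e-04]), 'tau': array([-6.36981326e-05, -5.49601972e+01,  1.14318375e+00, -1.86949217e+01,
       -5.23431413e-02,  1.55590510e-02,  4.15214743e-05]), 'tool_pos': array([ 0.22525174, -0.6097208 ,  0.20547474]), 'eef_rot': array([ 9.84389471e-01,  1.76003888e-01,  1.42265441e-05, -1.70283702e-05]), 'contact_force': array([ 0.05989979, -1.010944  , -0.08000649]), 'ft_torque': array([-0.03341377,  0.01516071,  0.06186071]), 'grip_force': 0.0, 'finger_gap': 1.0014705406373534}
```

View pics/top0.png

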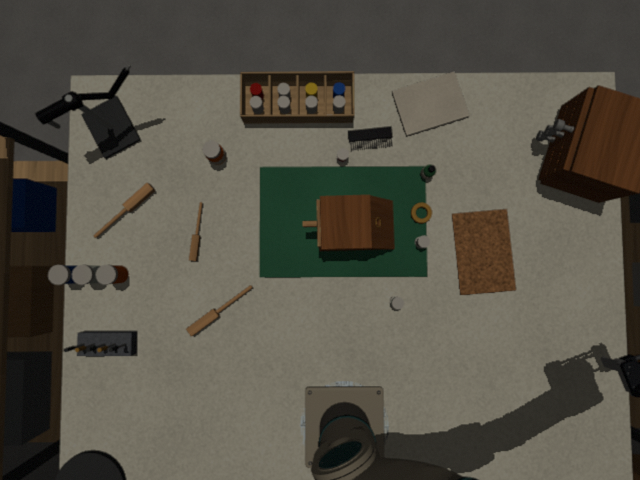

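View pics/side0.png

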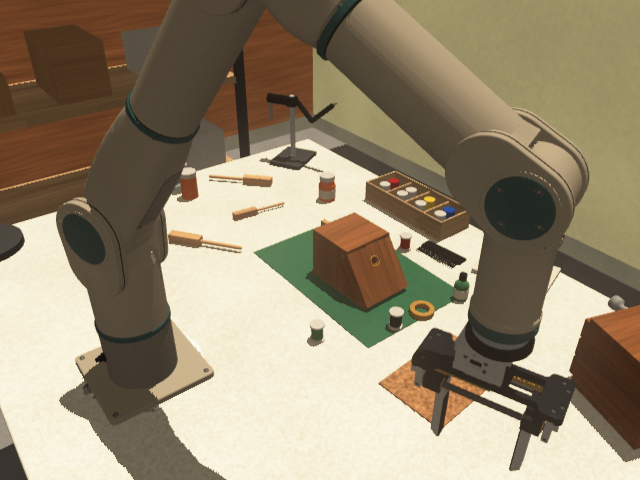

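The top view shows three sticks. The smallest is at about (196,232), with its dowel pointing up in the image (+x). The cabinet sits at (352,223) with its pull to the left (+y) and its hole to the right at (378,222). The mat is at (484,250). In the side view the hole is at (375,260).

```bash
cat > h.py <<'E'
import numpy as np,cv2
from scipy.optimize import minimize
from bench import bot, grab_frame, calibration, trace
def proj(k,P):
    P=np.atleast_2d(P);V=k["view"];c=P@V[:3,:3].T+V[:3,3]
    c=c*[1,-1,-1];p=c@np.array(k["camera_matrix"]).T;return p[:,:2]/p[:,2:]
def unproj(k,uv,z):
    V=np.array(k["view"]);d=np.linalg.inv(k["camera_matrix"])@[uv[0],uv[1],1];d=V[:3,:3].T@(d*[1,-1,-1])
    o=-V[:3,:3].T@V[:3,3];return o+d*(z-o[2])/d[2]
def box(x0,x1,y0,y1,z0,z1): return np.array([[x,y,z] for x in(x0,x1) for y in(y0,y1) for z in(z0,z1)])/1000
prof=[(-98,15),(-98,110),(-90,125),(27,125),(105,13),(105,0),(-90,0)]
CAB=[np.array([[x,y,z] for x,z in prof for y in(-65,65)])/1000]
STK=[box(-35,35,-10,10,0,20),box(35,125,-4,4,6,14)]
MAT=[box(-110,110,-75,75,0,4)]
def pose(q,P,z=0):
    c,s=np.cos(q[2]),np.sin(q[2]);return P@np.array([[c,s,0],[-s,c,0],[0,0,1]])+[q[0],q[1],z]
def render(k,parts,q,z=0):
    m=np.zeros((480,640),np.uint8)
    for P in parts:
        h=cv2.convexHull(np.float32(proj(k,pose(q,P,z))));
        t=np.zeros_like(m);cv2.fillConvexPoly(t,np.int32(np.round(h*256)),255,cv2.LINE_AA,8);m=np.maximum(m,t)
    return m/255.
def fit(views,parts,q0,z=0):
    def cost(q):
        s=0
        for k,M in views:
            r=render(k,parts,q,z);s+=1-np.minimum(r,M).sum()/np.maximum(r,M).sum()
        return s
    sim=np.array([q0]+[np.add(q0,d) for d in([.02,0,0],[0,.02,0],[0,0,.12])])
    r=minimize(cost,q0,method="Nelder-Mead",options=dict(initial_simplex=sim,xatol=1e-4,fatol=1e-4));return r.x,r.fun
def pick(c,n,xy):
    l=[d for d in trace(c,n)];d=min(l,key=lambda d:np.hypot(*(np.array(d["xy"])-xy)));return d["region"].astype(float)
E
cat > m.py <<'E'
from h import *
grab_frame("top");grab_frame("side");T=calibration("top");S=calibration("side")
c0=unproj(T,(352,223),.06)
mt,ms=pick("top","cabinet",(352,223)),pick("side","cabinet",(359,259))
for v in([(T,mt)],[(S,ms)],[(T,mt),(S,ms)]): print("cab",np.round(fit(v,CAB,[c0[0],c0[1],-1.57]),4) if 0 else fit(v,CAB,[c0[0],c0[1],-1.57]))
a=pick("top","stick_tip",(196,235));b=pick("side","stick",(250,210));s0=unproj(T,(194,247),.01)
for v in([(T,a)],[(T,a),(S,b)]):print("stick",s0,fit(v,STK,[s0[0],s0[1],-.1]))
m=pick("top","mat",(484,250));m0=unproj(T,(484,250),0);print("mat",fit([(T,m)],MAT,[m0[0],m0[1],0.05]))
for n,p,z in[("ring",(422,212),.01),("spA",(343,158),.04),("spB",(422,242),.04),("spC",(397,303),.04),("varn",(429,172),.06),("jar",(212,150),.06),("pull",(311,223),.1),("hole",(378,222),.085)]:print(n,unproj(T,p,z).round(3))
E
python3 m.py
```

```text
cab (array([ 0.52870142, -0.02871549, -1.53688603]), np.float64(0.05812194430666773))
cab (array([ 0.5294414 , -0.0227709 , -1.55543879]), np.float64(0.06333904045833527))
cab (array([ 0.5286664 , -0.0280718 , -1.53940122]), np.float64(0.12901371865432065))
stick [0.47177288 0.39835416 0.01      ] (array([ 0.47027138,  0.39708389, -0.14017253]), np.float64(0.3036405694245231))
stick [0.47177288 0.39835416 0.01      ] (array([ 0.47081317,  0.39714238, -0.12705595]), np.float64(0.6021971950831373))
mat (array([ 0.45899663, -0.37602559,  0.08852083]), np.float64(0.061037262563436))
ring [ 0.565 -0.211  0.01 ]
spA [0.704 0.001 0.04 ]
spB [ 0.482 -0.204  0.04 ]
spC [ 0.325 -0.137  0.04 ]
varn [ 0.662 -0.22   0.06 ]
jar [0.722 0.342 0.06 ]
pull [0.527 0.084 0.1  ]
hole [ 0.53  -0.084  0.085]
```

{"name": "carry_out", "arguments": {
  "moves": [0,0.6,0.8,0.1,0,0,-0.1,0,0.6,0.8,0.1,0,0,-0.1,0,0.6,0.8,0.1,0,0,-0.1,0,0.6,0.8,0.1,0,0,-0.1,0,0.6,0.8,0.1,0,0,-0.1]
}}

```text
time_s: 1.77
tool_pos: [0.3159, -0.4886, 0.2207]
eef_rot: [0.989, 0.15, 0.0, 0.0]
contact_force: [1.0, 0.1, 0.0]
finger_gap: 0.999
grip_force: 0.0
```

{"name": "carry_out", "arguments": {
  "moves": [0,0.5,0.9,0.1,0,0,-0.1,0,0.5,0.9,0.1,0,0,-0.1,0,0.5,0.9,0.1,0,0,-0.1,0,0.5,0.9,0.1,0,0,-0.1,0,0.5,0.9,0.1,0,0,-0.1]
}}

```text
time_s: 2.18
tool_pos: [0.3908, -0.3534, 0.2358]
eef_rot: [0.992, 0.124, 0.0, 0.0]
contact_force: [0.2, 0.7, -0.1]
finger_gap: 1.003
grip_force: 0.0
```

{"name": "carry_out", "arguments": {
  "moves": [0,0.1,1,0,0,0,-0.15,0,0.1,1,0,0,0,-0.15,0,0.1,1,0,0,0,-0.15,0,0.1,1,0,0,0,-0.15,0,0.1,1,0,0,0,-0.15]
}}

```text
time_s: 2.6
tool_pos: [0.4053, -0.2034, 0.2357]
eef_rot: [0.996, 0.085, 0.0, 0.0]
contact_force: [0.6, -0.1, 0.5]
finger_gap: 1.0
grip_force: 0.0
```

{"name": "carry_out", "arguments": {
  "moves": [0,0.1,1,0,0,0,-0.15,0,0.1,1,0,0,0,-0.15,0,0.1,1,0,0,0,-0.15,0,0.1,1,0,0,0,-0.15,0,0.1,1,0,0,0,-0.15]
}}

```text
time_s: 3.02
tool_pos: [0.4203, -0.0533, 0.2358]
eef_rot: [0.999, 0.045, 0.0, 0.0]
contact_force: [0.6, 0.3, 0.2]
finger_gap: 1.002
grip_force: 0.0
```

{"name": "carry_out", "arguments": {
  "moves": [0,0.1,1,0,0,0,-0.15,0,0.1,1,0,0,0,-0.15,0,0.1,1,0,0,0,-0.15,0,0.1,1,0,0,0,-0.15,0,0.1,1,0,0,0,-0.15]
}}

```text
time_s: 3.43
tool_pos: [0.4353, 0.0967, 0.2358]
eef_rot: [1.0, 0.006, 0.0, -0.0]
contact_force: [0.5, -0.6, -0.3]
finger_gap: 1.0
grip_force: 0.0
```

{"name": "carry_out", "arguments": {
  "moves": [0,0.1,1,0,0,0,-0.15,0,0.1,1,0,0,0,-0.15,0,0.1,1,0,0,0,-0.15,0,0.1,1,0,0,0,-0.15,0,0.1,1,0,0,0,-0.15]
}}

```text
time_s: 3.85
tool_pos: [0.4502, 0.2468, 0.2357]
eef_rot: [0.999, -0.033, 0.0, -0.0]
contact_force: [1.3, -0.1, -0.3]
finger_gap: 1.0
grip_force: 0.0
```

{"name": "carry_out", "arguments": {
  "moves": [0,0,1,0,0,0,-0.15,0,0,1,0,0,0,-0.15,0,0,1,0,0,0,-0.15,0,0,1,0,0,0,0,0,0,1,0,0,0,0]
}}

```text
time_s: 4.27
tool_pos: [0.4501, 0.3967, 0.2356]
eef_rot: [0.998, -0.056, 0.0, -0.0]
contact_force: [0.7, 0.4, -0.2]
finger_gap: 1.0
grip_force: 0.0
```

```bash
cat > w.py <<'E'
import sys
from h import *
im=grab_frame("wrist");k=calibration("wrist");cv2.imwrite(f"pics/{sys.argv[1]}.png",im[:,:,::-1])
s=bot.read_state();print(s["tool_pos"],s["eef_rot"])
p=proj(k,pose([.4708,.3971,-.13],np.array([[0,0,.01],[.125,0,.01]])));print(p)
for n in["stick","stick_tip"]:print(n,[(np.round(d["xy"]).tolist(),round(d["confidence"],2),int(d["region"].sum())) for d in trace("wrist",n)])
M=pick("wrist","stick",p[0]);print(fit([(k,M)],STK,[.4708,.3971,-.13]))
E
python3 w.py w1
```

```text
[0.44836514 0.40471755 0.23543691] [ 9.98606094e-01 -5.26697383e-02 -1.52215337e-04 -3.42708735e-03]
[[327.3445269  189.14075731]
 [331.18081865  58.10065509]]
stick [([368.0, 347.0], 0.83, 2858), ([138.0, 80.0], 0.81, 4734), ([318.0, 175.0], 0.77, 2175)]
stick_tip [([320.0, 173.0], 0.85, 2110), ([368.0, 349.0], 0.79, 2843), ([138.0, 81.0], 0.64, 4908)]
(array([ 0.46813089,  0.40658609, -0.11806431]), np.float64(0.10588978520750303))
```

```bash
python3 w.py w2
```

```text
[0.45031247 0.39426424 0.23523817] [ 9.98414356e-01 -5.62878769e-02 -2.19538422e-05  6.70192919e-04]
[[315.69543635 192.28060238]
 [317.48087732  61.8058073 ]]
stick [([366.0, 348.0], 0.63, 2645), ([136.0, 83.0], 0.63, 5157), ([320.0, 177.0], 0.56, 1919)]
stick_tip [([137.0, 79.0], 0.94, 4947), ([364.0, 347.0], 0.92, 2729), ([318.0, 171.0], 0.6, 2069)]
(array([ 0.46970752,  0.39518573, -0.12199839]), np.float64(0.20540012547092235))
```

View pics/w2.png

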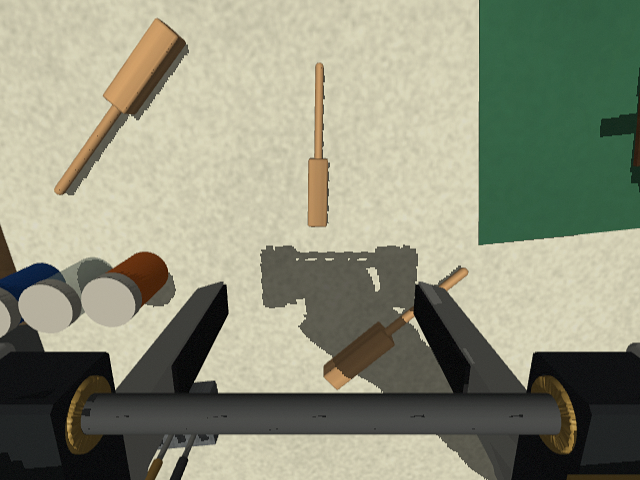

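The smallest stick lies straight ahead at (318,170), with its handle at (318,192). I'll go 20 mm forward and down.

{"name": "carry_out", "arguments": {
  "moves": [0,0.33,0,-1,0,0,0,0,0.33,0,-1,0,0,-0.1,0,0,0,-1,0,0,0,0,0,0,-1,0,0,0,0,0,0,-1,0,0,0],
  "force": 35
}}

```text
time_s: 5.08
tool_pos: [0.4709, 0.394, 0.0846]
eef_rot: [0.998, -0.062, 0.0, -0.0]
contact_force: [-0.3, 0.1, -0.0]
finger_gap: 0.999
grip_force: 0.0
```

{"name": "carry_out", "arguments": {
  "moves": [0,0,0,-1,0,0,0,0,0,0,-1,0,0,0,0,0,0,-0.4,0,0,0,0,0,0,-0.3,0,0,0,1,0,0,0,0,0,0]
}}

```text
time_s: 5.5
tool_pos: [0.4698, 0.3942, 0.0035]
eef_rot: [0.998, -0.062, -0.001, 0.001]
contact_force: [-0.1, -0.1, 0.0]
finger_gap: 0.96
grip_force: 0.0
```

{"name": "carry_out", "arguments": {
  "moves": [1,0,0,0,0,0,0,1,0,0,0,0,0,0,1,0,0,0,0,0,0,1,0,0,0,0,0,0,1,0,0,0,0,0,0]
}}

```text
time_s: 5.92
tool_pos: [0.4705, 0.3957, 0.0054]
eef_rot: [0.998, -0.061, 0.001, -0.001]
contact_force: [0.2, -0.6, 0.1]
finger_gap: 0.611
grip_force: 0.0
```

{"name": "carry_out", "arguments": {
  "moves": [1,0,0,0,0,0,0,1,0,0,0,0,0,0,1,0,0,0,0,0,0,1,0,0,0,0,0,0,1,0,0,0,0,0,0]
}}

```text
time_s: 6.33
tool_pos: [0.47, 0.3952, 0.0044]
eef_rot: [0.998, -0.061, -0.0, 0.0]
contact_force: [0.0, 0.8, 1.0]
finger_gap: 0.255
grip_force: 0.0
```

{"name": "carry_out", "arguments": {
  "moves": [1,0,0,0,0,0,0,1,0,0,0,0,0,0,1,0,0,0,0,0,0,1,0,0,0,0,0,0,1,0,0,0.3,0,0,0]
}}

```text
time_s: 6.75
tool_pos: [0.4689, 0.3943, 0.0122]
eef_rot: [0.998, -0.061, -0.001, 0.001]
contact_force: [-0.7, 0.7, -0.2]
finger_gap: 0.21
grip_force: 35.0
```

{"name": "carry_out", "arguments": {
  "moves": [1,0,0,1,0,0,0,1,0,0,1,0,0,0,1,0,0,1,0,0,0,1,0,0,1,0,0,0,1,0,0,1,0,0,0]
}}

```text
time_s: 7.17
tool_pos: [0.4698, 0.395, 0.1656]
eef_rot: [0.998, -0.061, 0.0, -0.0]
contact_force: [1.0, 0.8, -0.5]
finger_gap: 0.208
grip_force: 35.0
```

{"name": "carry_out", "arguments": {
  "moves": [1,0.1,-1,0.9,0,0,0.8,1,0.1,-1,0.9,0,0,0.8,1,0.1,-1,0.9,0,0,0.8,1,0.1,-1,0.9,0,0,0.8,1,0.1,-1,0.9,0,0,0.8]
}}

```text
time_s: 7.58
tool_pos: [0.4846, 0.2435, 0.3004]
eef_rot: [0.989, 0.15, 0.0, 0.0]
contact_force: [1.3, -0.5, 0.3]
finger_gap: 0.21
grip_force: 35.0
```

{"name": "carry_out", "arguments": {
  "moves": [1,0.1,-1,0,0,0,0.8,1,0.1,-1,0,0,0,0.8,1,0.1,-1,0,0,0,0.8,1,0.1,-1,0,0,0,0.8,1,0.1,-1,0,0,0,0.8]
}}

```text
time_s: 8.0
tool_pos: [0.4996, 0.0936, 0.2992]
eef_rot: [0.936, 0.352, 0.0, 0.0]
contact_force: [0.5, -0.1, -0.4]
finger_gap: 0.206
grip_force: 35.0
```

{"name": "carry_out", "arguments": {
  "moves": [1,0.1,-1,0,0,0,0.8,1,0.1,-1,0,0,0,0.8,1,0.1,-1,0,0,0,0.8,1,0.1,-1,0,0,0,0.8,1,0.1,-1,0,0,0,0.8]
}}

```text
time_s: 8.42
tool_pos: [0.5146, -0.0563, 0.2992]
eef_rot: [0.842, 0.539, 0.0, 0.0]
contact_force: [-0.2, 0.2, -0.5]
finger_gap: 0.211
grip_force: 35.0
```

{"name": "carry_out", "arguments": {
  "moves": [1,0.1,-1,0,0,0,0.8,1,0.1,-1,0,0,0,0.8,1,0.1,-1,0,0,0,0.8,1,0.1,-1,0,0,0,0.8,1,0.1,-1,0,0,0,0.8]
}}

```text
time_s: 8.83
tool_pos: [0.5295, -0.2063, 0.2992]
eef_rot: [0.712, 0.702, -0.0, 0.0]
contact_force: [0.6, -0.3, -1.8]
finger_gap: 0.21
grip_force: 35.0
```

{"name": "carry_out", "arguments": {
  "moves": [1,0,-0.4,0,-1,0,0.4,1,0,0,0,-1,0,0,1,0,0,0,-1,0,0,1,0,0,0,-1,0,0,1,0,0,0,-1,0,0]
}}

```text
time_s: 9.25
tool_pos: [0.5304, -0.2169, 0.3003]
eef_rot: [0.675, 0.69, -0.185, 0.185]
contact_force: [-0.7, 1.3, -1.3]
finger_gap: 0.209
grip_force: 35.0
```

{"name": "carry_out", "arguments": {
  "moves": [1,0,0,-0.5,-0.8,-0.2,0,1,0.1,-0.1,-0.9,0,0,0,1,0,0,-0.9,0,0,0,1,0,0,-0.9,0,0,0,1,0,0,-0.9,0,0,0]
}}

```text
time_s: 9.67
tool_pos: [0.5332, -0.2194, 0.1751]
eef_rot: [0.668, 0.681, -0.206, 0.217]
contact_force: [-0.0, -0.3, -0.8]
finger_gap: 0.209
grip_force: 35.0
```

```bash
cat > w3.py <<'E'
from h import *
from scipy.spatial.transform import Rotation as R
import sys
for i in range(4): grab_frame("top")
for c in["wrist","side","top"]:
    im=grab_frame(c);k=calibration(c);cv2.imwrite(f"pics/{c}{sys.argv[1]}.png",im[:,:,::-1])
    s=bot.read_state();Rm=R.from_quat(s["eef_rot"]).as_matrix();T=s["tool_pos"]
    tip=T+Rm@[.125,0,-.0056];hc=T+Rm@[.0,0,-.0056]
    hole=pose([.5287,-.028,-1.54],np.array([[.055,0,.085]]))[0]
    print(c,T.round(4),"\n",Rm.round(3).tolist(),"tip",tip.round(4),proj(k,[tip,hc,hole]).round(1).tolist())
    for n in["stick_tip","hole"]:print(n,[(np.round(d["xy"]).tolist(),round(d["confidence"],2),int(d["region"].sum())) for d in trace(c,n)])
E
python3 w3.py 3
```

```text
wrist [ 0.5338 -0.22    0.1771] 
 [[-0.011, 1.0, 0.021], [0.821, 0.021, -0.571], [-0.571, 0.011, -0.821]] tip [ 0.5323 -0.1142  0.1102] [[319.5, 19.2], [319.7, 306.6], [315.5, -98.1]]
stick_tip [([320.0, 255.0], 0.95, 10243)]
hole []
side [ 0.5341 -0.2199  0.1773] 
 [[-0.01, 1.0, 0.022], [0.821, 0.021, -0.571], [-0.571, 0.013, -0.821]] tip [ 0.5326 -0.1141  0.1106] [[385.5, 255.9], [422.3, 249.1], [374.8, 259.4]]
stick_tip [([189.0, 240.0], 0.95, 521), ([253.0, 178.0], 0.56, 388), ([424.0, 250.0], 0.52, 207)]
hole [([358.0, 257.0], 0.79, 6194)]
top [ 0.5335 -0.2199  0.1766] 
 [[-0.011, 1.0, 0.021], [0.821, 0.021, -0.571], [-0.571, 0.011, -0.821]] tip [ 0.532  -0.1141  0.1098] [[391.5, 220.2], [440.7, 216.2], [377.6, 221.9]]
stick_tip [([132.0, 205.0], 0.9, 567), ([210.0, 318.0], 0.6, 552), ([450.0, 213.0], 0.45, 136)]
hole [([322.0, 233.0], 0.66, 983)]
```

View pics/wrist3.png

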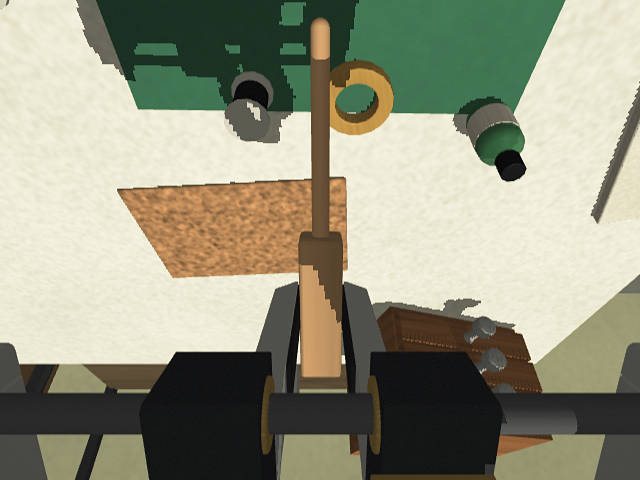

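View pics/side3.png

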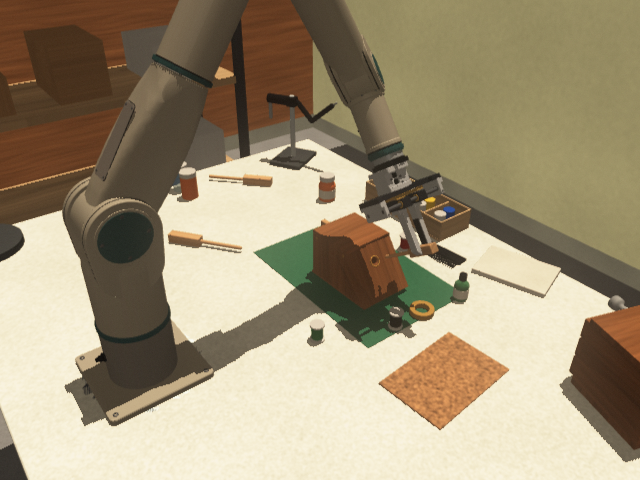

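```bash
python3 - <<'E'
import cv2,numpy as np
a=cv2.imread("pics/side3.png")[225:285,345:405];b=cv2.imread("pics/top0.png")[190:250,340:400];
f=lambda i:cv2.convertScaleAbs(cv2.resize(i,(400,400),interpolation=cv2.INTER_CUBIC),alpha=1.6)
c=cv2.imread("pics/top3.png")[190:250,340:400]
cv2.imwrite("pics/crop.png",np.hstack([f(a),f(b)]))
E
```

```text
(no output)
```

View pics/crop.png

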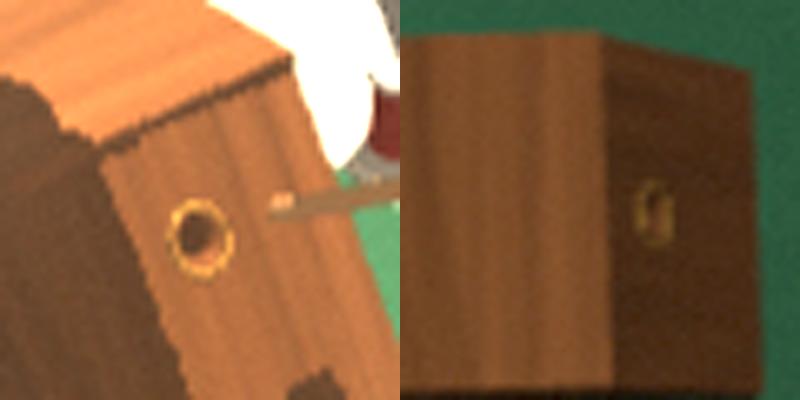

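The side crop puts the hole at (374.5,260.2) and the dowel tip at (385,256). The top crop puts the hole at (377.8,221.5). All agree with the model to within about 2 mm, so I'll align and advance.

{"name": "carry_out", "arguments": {
  "moves": [1,0.02,-0.07,-0.1,0,0,0.13,1,-0.02,0.55,-0.38,0,0,0,1,-0.01,0.35,-0.24,0,0,0,1,0,0,0,0,0,0,1,0,0,0,0,0,0]
}}

```text
time_s: 10.73
tool_pos: [0.5327, -0.1948, 0.1536]
eef_rot: [0.663, 0.686, -0.205, 0.218]
contact_force: [-0.3, -0.4, 0.0]
finger_gap: 0.206
grip_force: 35.0
```

```bash
python3 w3.py 4; python3 - <<'E'
import cv2,numpy as np
f=lambda i:cv2.convertScaleAbs(cv2.resize(i,(400,400),interpolation=cv2.INTER_CUBIC),alpha=1.6)
a=cv2.imread("pics/side4.png")[240:280,355:395];b=cv2.imread("pics/top4.png")[200:240,360:400]
cv2.imwrite("pics/crop4.png",np.hstack([f(a),f(b)]))
E
```

```text
wrist [ 0.5327 -0.1958  0.1544] 
 [[-0.022, 0.999, 0.028], [0.82, 0.034, -0.571], [-0.571, 0.01, -0.821]] tip [ 0.5298 -0.0901  0.0876] [[319.5, 19.1], [319.7, 306.6], [321.7, -3.2]]
stick_tip [([318.0, 258.0], 0.75, 9819)]
hole [([313.0, 19.0], 0.79, 11823)]
side [ 0.5327 -0.1953  0.1542] 
 [[-0.023, 0.999, 0.028], [0.821, 0.035, -0.571], [-0.571, 0.01, -0.821]] tip [ 0.5297 -0.0896  0.0874] [[376.6, 260.0], [412.3, 253.4], [374.8, 259.4]]
stick_tip [([189.0, 240.0], 0.85, 544), ([411.0, 254.0], 0.83, 317), ([252.0, 177.0], 0.67, 392)]
hole [([355.0, 258.0], 0.62, 5900)]
top [ 0.5327 -0.195   0.154 ] 
 [[-0.024, 0.999, 0.028], [0.821, 0.035, -0.57], [-0.571, 0.009, -0.821]] tip [ 0.5296 -0.0892  0.0872] [[380.2, 222.1], [427.7, 217.7], [377.6, 221.9]]
stick_tip [([134.0, 204.0], 0.75, 584), ([435.0, 216.0], 0.65, 178), ([207.0, 318.0], 0.57, 519)]
hole [([321.0, 236.0], 0.57, 312)]
```

View pics/crop4.png

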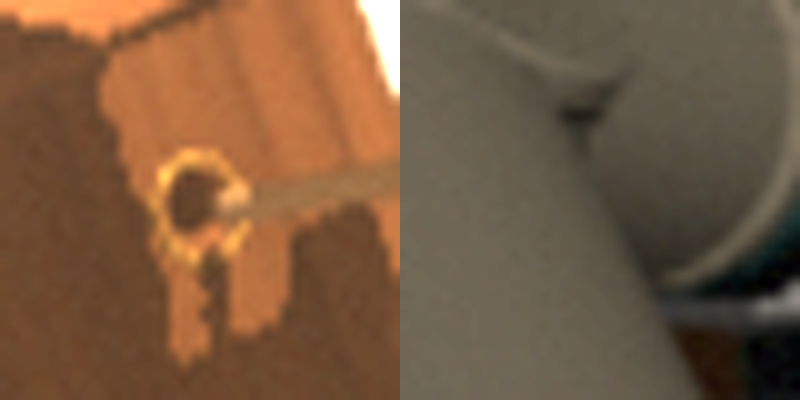

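The tip sits at the ring, level with its centre at (374.5,260). I'll push in a bit and watch the force.

{"name": "carry_out", "arguments": {
  "moves": [1,-0.01,0.14,-0.1,0,0,0,1,0,0.14,-0.09,0,0,0,1,-0.01,0.14,-0.1,0,0,0,1,0,0,0,0,0,0,1,0,0,0,0,0,0]
}}

```text
time_s: 11.8
tool_pos: [0.5321, -0.1816, 0.1448]
eef_rot: [0.663, 0.686, -0.205, 0.218]
contact_force: [-0.2, -1.1, -1.0]
finger_gap: 0.215
grip_force: 35.0
```

{"name": "carry_out", "arguments": {
  "moves": [1,0,0.14,-0.09,0,0,0,1,-0.01,0.14,-0.1,0,0,0,1,0,0.14,-0.1,0,0,0,1,0,0,0,0,0,0,1,0,0,0,0,0,0]
}}

```text
time_s: 12.22
tool_pos: [0.5319, -0.1693, 0.1362]
eef_rot: [0.663, 0.686, -0.205, 0.218]
contact_force: [0.2, 0.2, -0.4]
finger_gap: 0.209
grip_force: 35.0
```

{"name": "carry_out", "arguments": {
  "moves": [1,-0.01,0.14,-0.1,0,0,0,1,0,0.14,-0.09,0,0,0,1,-0.01,0.1,-0.07,0,0,0,1,0,0,0,0,0,0,1,0,0,0,0,0,0]
}}

```text
time_s: 12.63
tool_pos: [0.531, -0.1599, 0.1294]
eef_rot: [0.664, 0.685, -0.206, 0.219]
contact_force: [-0.6, -5.4, 3.7]
finger_gap: 0.209
grip_force: 35.0
```

```bash
cat > d.py <<'E'
from h import *
grab_frame("side");grab_frame("top")
s=bot.read_state();print(s["tool_pos"],s["contact_force"],s["time_s"])
for c in("top","side"):
  k=calibration(c);print(c,[(np.round(d["xy"],1).tolist(),round(d["confidence"],2),int(d["region"].sum()),[np.where(d["region"])[1].min(),np.where(d["region"])[1].max()]) for d in trace(c,"drawer_pull")])
  print([proj(k,pose([.5287,-.028,-1.54],np.array([[x,0,.095]]))).round(1).tolist() for x in(-.116,-.141,-.181)])
E
python3 d.py
```

```text
[ 0.53100133 -0.15959207  0.12932195] [ 0.16115517 -4.92474004  3.45330982] 12.7333
top []
[[[309.5, 223.8]], [[299.4, 224.1]], [[283.4, 224.6]]]
side [([316.2, 221.6], 0.79, 288, [np.int64(307), np.int64(338)])]
[[[327.0, 225.5]], [[320.6, 221.5]], [[310.7, 215.2]]]
```

The drawer has sprung out: the pull in the side view moved from 327 to about 316, and the push force reads 6 N. I'll retract and lay the stick on the mat.

{"name": "carry_out", "arguments": {
  "moves": [1,0.02,-0.55,0.38,0,0,0,1,0.03,-0.82,0.57,0,0,0,1,0.03,-0.82,0.57,0,0,0,1,0,-0.27,0.19,0,0,0,1,0,-0.5,0,0.8,0.16,0]
}}

```text
time_s: 13.25
tool_pos: [0.5357, -0.239, 0.178]
eef_rot: [0.667, 0.7, -0.178, 0.183]
contact_force: [0.9, 1.8, -1.3]
finger_gap: 0.214
grip_force: 35.0
```

{"name": "carry_out", "arguments": {
  "moves": [1,0,-0.5,0,1,0,0,1,-0.2,-0.5,0,1,0,0,1,-0.2,-0.5,0,1,0,0,1,-0.2,-0.5,0,1,0,0,1,-0.2,-0.5,0,1,0,0]
}}

```text
time_s: 13.67
tool_pos: [0.5114, -0.3206, 0.181]
eef_rot: [0.695, 0.719, 0.009, 0.004]
contact_force: [0.1, -0.7, -1.8]
finger_gap: 0.212
grip_force: 35.0
```

{"name": "carry_out", "arguments": {
  "moves": [1,-0.3,-0.3,0,0,0,-0.96,1,-0.3,-0.3,0,0,0,-0.96,1,-0.3,-0.3,0,0,0,-0.96,1,-0.3,-0.3,0,0,0,-0.96,1,-0.3,-0.3,0,0,0,-0.96]
}}

```text
time_s: 14.08
tool_pos: [0.4654, -0.3657, 0.1793]
eef_rot: [0.853, 0.521, 0.005, 0.005]
contact_force: [-0.8, -0.9, -0.0]
finger_gap: 0.213
grip_force: 35.0
```

{"name": "carry_out", "arguments": {
  "moves": [1,-0.3,-0.1,0,0,0,-0.96,1,-0.3,0,0,0,0,-0.96,1,-0.3,0,0,0,0,-0.96,1,-0.3,0,0,0,0,-0.96,1,-0.3,0,0,0,0,-0.96]
}}

```text
time_s: 14.5
tool_pos: [0.4206, -0.3682, 0.1793]
eef_rot: [0.956, 0.293, 0.003, 0.006]
contact_force: [0.4, 0.5, -0.6]
finger_gap: 0.211
grip_force: 35.0
```

{"name": "carry_out", "arguments": {
  "moves": [1,0,0,0,0,0,-0.96,1,0,0,0,0,0,-0.96,1,0,0,0,0,0,-0.96,1,0,0,0,0,0,-0.96,1,0,0,0,0,0,-0.96]
}}

```text
time_s: 14.92
tool_pos: [0.4211, -0.3682, 0.1793]
eef_rot: [0.999, 0.046, 0.001, 0.006]
contact_force: [-0.4, 0.6, -0.9]
finger_gap: 0.208
grip_force: 35.0
```

{"name": "carry_out", "arguments": {
  "moves": [1,-0.2,-0.4,-1,0.11,0,0,1,0,0,-1,0,0,0,1,0,0,-1,0,0,0,1,0,0,-1,0,0,0,1,0,0,-0.8,0,0,0]
}}

```text
time_s: 15.33
tool_pos: [0.4145, -0.3798, 0.0334]
eef_rot: [0.999, 0.048, 0.001, -0.0]
contact_force: [-0.3, -0.1, -0.8]
finger_gap: 0.209
grip_force: 35.0
```

{"name": "carry_out", "arguments": {
  "moves": [1,0,0,-0.4,0,0,0,1,0,0,-0.3,0,0,0,1,0,0,-0.13,0,0,0,1,0,0,0,0,0,0,1,0,0,0,0,0,0]
}}

```text
time_s: 15.75
tool_pos: [0.4145, -0.3824, 0.012]
eef_rot: [0.999, 0.048, 0.001, 0.002]
contact_force: [-0.0, -0.3, -1.1]
finger_gap: 0.207
grip_force: 35.0
```

{"name": "carry_out", "arguments": {
  "moves": [1,0,0,-0.05,0,0,0,1,0,0,0,0,0,0,1,0,0,0,0,0,0]
}}

```text
time_s: 16.0
tool_pos: [0.414, -0.3825, 0.0104]
eef_rot: [0.999, 0.048, 0.001, 0.001]
contact_force: [-0.8, -0.9, -0.3]
finger_gap: 0.207
grip_force: 35.0
```

{"name": "carry_out", "arguments": {
  "moves": [1,0,0,-0.05,0,0,0,1,0,0,0,0,0,0,1,0,0,0,0,0,0]
}}

```text
time_s: 16.25
tool_pos: [0.4139, -0.3823, 0.0084]
eef_rot: [0.999, 0.048, 0.001, 0.001]
contact_force: [0.6, 0.2, 1.7]
finger_gap: 0.205
grip_force: 35.0
```

{"name": "carry_out", "arguments": {
  "moves": [0,0,0,0,0,0,0,0,0,0,0,0,0,0,0,0,0,0,0,0,0,0,0,0,0,0,0,0,0,0,0,0.1,0,0,0]
}}

```text
time_s: 16.67
tool_pos: [0.4132, -0.3817, 0.0106]
eef_rot: [0.999, 0.048, 0.0, 0.001]
contact_force: [-0.6, 0.2, -0.2]
finger_gap: 0.53
grip_force: 0.0
```

{"name": "carry_out", "arguments": {
  "moves": [0,0,0,0.5,0,0,0,0,0,0,1,0,0,0,0,0,0,1,0,0,0,0,0,0,1,0,0,0,0,0,0,1,0,0,0]
}}

```text
time_s: 17.08
tool_pos: [0.4134, -0.3818, 0.1476]
eef_rot: [0.999, 0.048, 0.0, 0.001]
contact_force: [0.1, -0.6, -0.1]
finger_gap: 0.883
grip_force: 0.0
```

{"name": "carry_out", "arguments": {
  "moves": [0,0.2,0.9,1,0,0,0.8,0,0.2,1,1,0,0,0.8,0,0.2,1,1,0,0,0.8,0,0.2,1,0.5,0,0,0.8,0,0.2,1,0,0,0,0.8]
}}

```text
time_s: 17.5
tool_pos: [0.4454, -0.2364, 0.2534]
eef_rot: [0.967, 0.256, 0.004, 0.003]
contact_force: [1.2, -0.6, -0.5]
finger_gap: 1.003
grip_force: 0.0
```

```bash
python3 - <<'E'
from h import *
grab_frame("top");T=calibration("top")
m0=(.459,-.376)
for n in("stick","stick_tip"):
  for d in trace("top",n):print(n,np.round(d["xy"]),round(d["confidence"],2),d["region"].sum(),unproj(T,d["xy"],.014).round(3))
M=pick("top","stick",proj(T,[.45,-.38,.014])[0]);print(fit([(T,M)],STK,[.414,-.381,.09],.004))
E
python3 d.py
```

```text
stick [210. 316.] 0.84 590 [0.29  0.351 0.014]
stick [132. 203.] 0.68 625 [0.591 0.564 0.014]
stick_tip [208. 317.] 0.75 546 [0.288 0.356 0.014]
stick_tip [133. 202.] 0.63 578 [0.592 0.562 0.014]
stick_tip [492. 270.] 0.47 85 [ 0.41  -0.392  0.014]
(array([ 0.414, -0.381,  0.09 ]), np.float64(1.0))
[ 0.44260933 -0.23793717  0.24917064] [ 0.203325   -0.5835389  -0.00649607] 17.8
top [([313.2, 222.1], 0.96, 708, [np.int64(293), np.int64(321)]), ([348.0, 220.6], 0.54, 4613, [np.int64(294), np.int64(394)]), ([431.4, 171.8], 0.53, 172, [np.int64(421), np.int64(435)])]
[[[309.5, 223.8]], [[299.4, 224.1]], [[283.4, 224.6]]]
side [([317.0, 225.0], 0.81, 346, [np.int64(307), np.int64(345)])]
[[[327.0, 225.5]], [[320.6, 221.5]], [[310.7, 215.2]]]
```

{"name": "carry_out", "arguments": {
  "moves": [0,0.22,0.98,0,0,0,0.86,0,0.22,0.98,0,0,0,0.86,0,0.22,0.98,0,0,0,0.86,0,0.22,0.98,0,0,0,0.86,0,0.22,0.98,0,0,0,0.86]
}}

```text
time_s: 18.32
tool_pos: [0.4763, -0.0895, 0.2491]
eef_rot: [0.886, 0.465, 0.001, 0.001]
contact_force: [-0.1, 0.0, -0.2]
finger_gap: 0.999
grip_force: 0.0
```

{"name": "carry_out", "arguments": {
  "moves": [0,0.22,0.98,0,0,0,0.86,0,0.22,0.98,0,0,0,0.86,0,0.22,0.98,0,0,0,0.86,0,0.22,0.98,0,0,0,0.86,0,0.22,0.98,0,0,0,0.86]
}}

```text
time_s: 18.73
tool_pos: [0.5097, 0.0575, 0.249]
eef_rot: [0.759, 0.651, 0.001, 0.0]
contact_force: [0.8, -0.3, -0.3]
finger_gap: 1.005
grip_force: 0.0
```

{"name": "carry_out", "arguments": {
  "moves": [0,0.22,0.98,0,0,0,0.86,0,0.22,0.98,0,0,0,0.86,0,0,0,-0.5,0,0,0,0,0,0,0,0,0,0]
}}

```text
time_s: 19.07
tool_pos: [0.5215, 0.1165, 0.2321]
eef_rot: [0.698, 0.716, -0.0, -0.001]
contact_force: [-0.7, -0.4, -0.4]
finger_gap: 1.002
grip_force: 0.0
```

```bash
python3 - <<'E'
from h import *
for i in range(4):grab_frame("top")
s=bot.read_state();print(s["tool_pos"],s["eef_rot"])
grab_frame("wrist");k=calibration("wrist");print(proj(k,pose([.5287,-.028,-1.54],np.array([[-.141,0,.108]]))))
for d in trace("wrist","drawer_pull"):print(np.round(d["xy"],1),round(d["confidence"],2),d["region"].sum(),unproj(k,d["xy"],.1).round(4))
T=calibration("top");grab_frame("top")
for d in trace("top","stick"):
  if d["xy"][0]>440:print("stick",d["xy"],d["confidence"],fit([(T,d["region"].astype(float))],STK,[.414,-.381,.09],.004))
E
```

```text
[0.52279258 0.11429817 0.23452722] [6.99561222e-01 7.14572074e-01 6.98002948e-04 5.99942458e-04]
[[321.50127101 237.12444488]]
[320.4 269.4] 0.64 7984 [0.5241 0.0821 0.1   ]
stick [487.5, 262.1] 0.82 (array([ 0.41933573, -0.38331509,  0.12386481]), np.float64(0.3615207373271888))
```

{"name": "carry_out", "arguments": {
  "moves": [0,0.04,0.06,-1,0,0,0,0,0,0,-1,0,0,0,0.4,0,0,-1,0,0,0,0.4,0,0,-1,0,0,0,0.4,0,0,-0.9,0,0,0],
  "force": 20
}}

```text
time_s: 19.88
tool_pos: [0.5237, 0.1173, 0.0862]
eef_rot: [0.699, 0.715, 0.001, 0.0]
contact_force: [-0.2, 0.3, 0.6]
finger_gap: 0.824
grip_force: 0.0
```

{"name": "carry_out", "arguments": {
  "moves": [0.4,0,0,-0.3,0,0,0,1,0,0,0,0,0,0,1,0,0,0,0,0,0,1,0,0,0,0,0,0,1,0,0,0,0,0,0]
}}

```text
time_s: 20.3
tool_pos: [0.5251, 0.1183, 0.0801]
eef_rot: [0.699, 0.716, 0.002, 0.001]
contact_force: [-0.6, -0.2, -0.3]
finger_gap: 0.471
grip_force: 0.0
```

{"name": "carry_out", "arguments": {
  "moves": [1,0,0,0,0,0,0,1,0,0,0,0,0,0,1,0,0,0,0,0,0,1,0,0,0,0,0,0,1,0,0,0,0,0,0]
}}

```text
time_s: 20.72
tool_pos: [0.5234, 0.1178, 0.0787]
eef_rot: [0.698, 0.716, 0.001, 0.0]
contact_force: [-0.9, -0.1, 2.6]
finger_gap: 0.147
grip_force: 20.0
```

{"name": "carry_out", "arguments": {
  "moves": [1,-0.01,0.33,0,0,0,0,1,-0.01,0.33,0,0,0,0,1,-0.01,0.33,0,0,0,0,1,-0.01,0.23,0,0,0,0,1,0,0,0,0,0,0]
}}

```text
time_s: 21.13
tool_pos: [0.5224, 0.1576, 0.0786]
eef_rot: [0.697, 0.717, 0.002, -0.0]
contact_force: [-0.9, 2.0, 5.5]
finger_gap: 0.144
grip_force: 20.0
```

{"name": "carry_out", "arguments": {
  "moves": [1,0,0.1,0,0,0,0,1,0,0,0,0,0,0,1,0,0,0,0,0,0]
}}

```text
time_s: 21.38
tool_pos: [0.5224, 0.158, 0.0786]
eef_rot: [0.698, 0.716, 0.001, 0.0]
contact_force: [-0.8, -0.4, 4.9]
finger_gap: 0.147
grip_force: 20.0
```

{"name": "carry_out", "arguments": {
  "moves": [1,0,0.1,0,0,0,0,1,0,0,0,0,0,0,1,0,0,0,0,0,0]
}}

```text
time_s: 21.63
tool_pos: [0.5224, 0.1581, 0.0785]
eef_rot: [0.699, 0.715, -0.0, 0.001]
contact_force: [-0.3, -5.1, 8.2]
finger_gap: 0.148
grip_force: 20.0
```

{"name": "carry_out", "arguments": {
  "moves": [1,0,0.1,0,0,0,0,1,0,0,0,0,0,0,1,0,0,0,0,0,0]
}}

```text
time_s: 21.88
tool_pos: [0.5224, 0.1584, 0.0785]
eef_rot: [0.699, 0.715, -0.002, 0.002]
contact_force: [-0.9, -9.4, 8.4]
finger_gap: 0.144
grip_force: 20.0
```

At the end stop: the force rises and the drawer no longer moves. Release and rise.

{"name": "carry_out", "arguments": {
  "moves": [1,0,-0.1,0,0,0,0,1,0,0,0,0,0,0,0.4,0,0,0,0,0,0,0.4,0,0,0,0,0,0,0.4,0,0,0,0,0,0]
}}

```text
time_s: 22.3
tool_pos: [0.5226, 0.161, 0.0782]
eef_rot: [0.698, 0.716, 0.001, 0.0]
contact_force: [-0.6, 0.2, -0.2]
finger_gap: 0.328
grip_force: 0.0
```

{"name": "carry_out", "arguments": {
  "moves": [0.4,0,0,0,0,0,0,0.4,0,0,0,0,0,0,0.4,0,0,0.5,0,0,0,0.4,0,0,1,0,0,0,0.4,0,0,1,0,0,0]
}}

```text
time_s: 22.72
tool_pos: [0.5214, 0.1605, 0.1533]
eef_rot: [0.698, 0.716, -0.0, -0.001]
contact_force: [0.5, -0.6, -0.0]
finger_gap: 0.595
grip_force: 0.0
```

{"name": "carry_out", "arguments": {
  "moves": [0.4,0,0,1,0,0,0,0.4,0,1,1,0,0,0,0.4,0,1,1,0,0,0,0.4,0,1,0,0,0,0,0.4,0,1,0,0,0,0]
}}

```text
time_s: 23.13
tool_pos: [0.5236, 0.2814, 0.2448]
eef_rot: [0.699, 0.715, 0.003, 0.001]
contact_force: [0.2, -0.6, -1.1]
finger_gap: 0.599
grip_force: 0.0
```

```bash
python3 d.py; python3 - <<'E'
from h import *
im=grab_frame("top")[:,:,::-1];cv2.imwrite("pics/end.png",np.ascontiguousarray(im[130:330,240:540]).repeat(2,0).repeat(2,1))
E
```

```text
[0.52092641 0.28620001 0.24308499] [-0.68933077 -0.05784075 -0.28354068] 23.2333
top [([304.5, 222.3], 0.76, 1487, [np.int64(277), np.int64(321)])]
[[[309.5, 223.8]], [[299.4, 224.1]], [[283.4, 224.6]]]
side [([312.7, 218.5], 0.72, 892, [np.int64(295), np.int64(340)])]
[[[327.0, 225.5]], [[320.6, 221.5]], [[310.7, 215.2]]]
```

View pics/end.png

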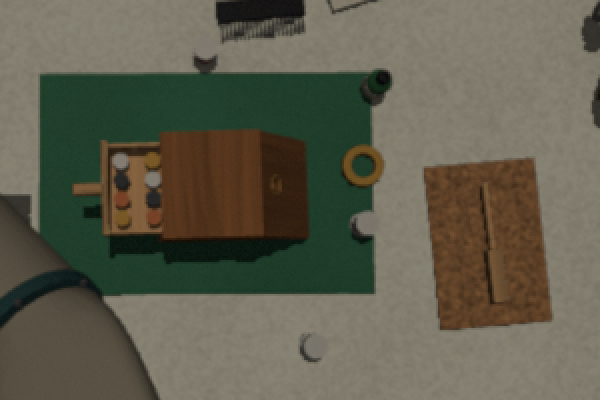

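The drawer is fully out, with its tab end at column 277. The stick lies flat inside the mat around (490,245) in the crop, and the spools, bottle and ring haven't moved.

```bash
python3 -c "
from bench import bot
print(bot.job_done())"
```

```text
the job is handed in; nothing more can be done
None
```

The job is done and handed in: I pushed the smallest stick through the hole until the catch let go, laid it flat on the cork mat, and drew the drawer out to its stop; the spools, bottle and ring stayed where they stood.

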